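# Slide the carrier under the reader's bridge and start the read

### The arm

A 6-joint arm with a two-finger parallel gripper is mounted at the origin on a cart in front of the work surface, level with it; the furniture and walls round the work are solid. World frame = base frame: x ahead of the robot, y to its left, z up, the work surface at z = 0. Lengths are in m, angles in degrees, forces in N, time in s.
With the tool pointing down it reaches from about 0.4 to 0.825 m from the base axis. Payload 7 kg.
Tool frame: the origin (TCP) lies midway between the tips of the shut fingers; the grasp point (between the pads) lies 19 mm behind it; x points along the fingers, z is the direction in which the jaws open and shut, and the axes are right-handed (so a half turn about x gives the same grasp; the last joint's range is limited). The gripper opens to 88 mm and grips with 3 to 60 N. Pads are 19 mm wide; open, the fingers measure 130 mm over their backs; the gripper's body (78 mm by 193 mm) begins 47 mm behind the grasp point.
Start: joints at [87.095, 20.546, 0.682, 0, -70.136, -16.507], TCP at [0.224, 0.637, 0.227] pointing down, gripper open.
Joint ranges: [-176.03, 176.03], [-82.01, 121.73], [-58.28, 71.71], [-173.87, 95.51], [-174.79, -0.11], [-173.66, 173.66]. Speed limits (degrees/s): [136.94, 136.94, 172.46, 180, 180, 180].

### API

Orientations are given as [roll, pitch, yaw] about the fixed x, y, z axes, in that order (R = Rz(yaw) Ry(pitch) Rx(roll)).
In Python, from plant import get_state, capture, close_job gives the robot as it stands.
- The arm moves only by the tool play_rows, never from a script. Its argument "series" is one flat list of numbers, 4 for each row, row after row: the shift along the tool's x, y, z in m, then the turn about the tool's x in rad. In form: [tx, ty, tz, spin, tx, ty, tz, spin, ...]. A call has exactly 5 rows; each row shifts and turns the commanded pose from where the row before left it, along the tool's axes as they then stand; what a row does not reach is not made up. A row lasts 1/12 s, in which the tool goes at most 41.7 mm and 7.16 degrees, less where a joint would pass 70% of its speed; a pose out of reach is approached as far as the arm can. A call is refused whole if a number of a shift passes 0.0417 or a number of a turn 0.125, either way. A call with a gripper value outside its range is refused whole. "jaw" is the opening in per cent of the stroke, from 0 (shut) to 100 (fully open), set as the call begins (left out, the last holds). The fingers move at their own pace and stop on an object; "squeeze" is the grip in N (left out, the last holds). Time passes only in rows, so rows that do not move let the fingers close, or fill a call up. It gives the time, the measured TCP pose, the force and the opening at its end, in the units of the state.
- get_state(): the state, without advancing time (a new reading comes with each control period).
- capture(name): name is "scene" or "top"; returns a dict with "img" (384x512x3 uint8, blue, green, red), "K" (3x3 intrinsics, pixels), "k1" (the pictures are not rectified: a ray, as slopes to the right and down, at radius r is drawn at 1 + k1 r^2 times it, then the intrinsics apply), "world_from_camera" (4x4, takes a point from camera to world coordinates). Camera axes: x right, y down, z forward; pixel columns grow to the right and rows downward; lengths in m; the calibration is good to about 2 mm. A picture is of the moment at which its call begins. There is no depth.
- close_job(): hands the job in, once; it reports no verdict.
The state is a dict: "time_s": time; "joints": joint angles; "qd": joint speeds; "joint_torque": joint torques, N m; "tcp_pos": TCP position; "eef_rot": TCP orientation; "contact_force": force on the tool from outside, world axes, zero at the start; "moment": the same for the moment, N m; "gripper_width": finger opening in m.
Only numpy, scipy, OpenCV 4.12 (cv2) and the standard library are available. Lean on these libraries where they do the work, as an engineer would, in place of code of your own. Each camera call takes 0.05 s, during which the arm holds its last target.

### The job

Without gripping or lifting it, push the flat slide carrier along the worktop with the fingertips, under the low bridge of the slide reader, until it lies straight and flat with its front edge fully home against the stop bar; do not tip it. Only then press the round start button on top of the bridge all the way down and let it spring back. Leave the flasks, the bulb and the pen standing or lying where they are.

Things in the scene. Friction and masses are not known exactly. Their poses are not given: they have to be found in the camera images.
- carrier: the slide carrier: a flat aluminium plate with three glass slides let into its top, lying loose on the worktop in front of the reader, askew and mostly off to one side. 110 mm long (its x), 90 mm wide (its y), 15 mm thick, about 0.3 kg. Origin: centre of its underside; +x points to its front edge, the one that goes in first; z up.
- carrier_front (a point): middle of the carrier's front edge face, half-way up (7.5 mm above the underside, 55 mm ahead of the carrier's origin); axes as the carrier
- reader: the slide reader, fixed to the worktop: a low white bridge on two grey cheeks. Origin: on the worktop under the bridge's middle; +x is the way the carrier goes in (away from the robot), y left, z up. Bridge x -32 to +32 mm, y -88 to +88 mm, underside 22 mm, top 58 mm above the worktop. Between the cheeks a channel 100 mm wide centred on y = 0; its floor is the worktop.
- reader_mouth (a point): middle of the mouth between the two slippery white plastic guides (18 mm high) that flare out in front of the cheeks; on the worktop, 60 mm in front of the reader's origin (x = -60 mm), axes as the reader. The mouth is about 119 mm wide and narrows to the 100 mm channel.
- reader_stop (a point): middle of the face of the stop bar (20 mm high) that closes the channel's far end, 7.5 mm above the worktop, 30 mm beyond the reader's origin; axes as the reader. The carrier's front edge meets it here; its rear edge is then at x = -80 mm in the reader's frame, 20 mm in front of the guides.
- start (a joint): the start button's travel in m: 0 = up, 0.006 = fully down; a spring returns it, fully down takes 5 N
- start_top (a point): centre of the top of the start button, a round black button 28 mm wide in a grey collar on top of the bridge, pressed straight down; 15 mm to the left of the reader's middle
- flask_left: small amber conical flask, 52 mm wide, 85 mm tall, standing to the left of the reader; origin at the centre of its underside; not part of the job, leave alone
- flask_right: small amber conical flask, 52 mm wide, 85 mm tall, standing to the right of the reader; origin at the centre of its underside; not part of the job, leave alone
- bulb: red rubber pipette bulb, 51 mm wide, 76 mm tall, standing at the right; origin at the centre of its underside; not part of the job, leave alone
- foil_tall: foil-wrapped flask, 58x65 mm, 155 mm tall, standing at the left; origin at the centre of its underside; not part of the job, leave alone
- pen: marker pen, 132 mm long, 12 mm thick, lying at the right front; origin at the centre of its underside; not part of the job, leave alone
There are look-alikes about, which are no part of the job. Leave any purple or yellow look-alike of the reader alone.

How it is judged:
By the outcome, as a careful person would: the job done as asked, in the order asked, and still so for the second after the job is handed in, with the robot touching nothing.
It also fails if it takes over 72 s, if anything falls off the work surface, if the arm or the gripper's body presses on something with over 40 N, if the wrist force passes 120 N, or if a joint passes its speed limit or range.

## Working session

There is one attempt and no reset: what is moved stays moved. The work goes in short steps, Python scripts to look and compute and a tool call to move; the robot and the scene stay as the last step left them, time stands still between calls to the robot, and variables do not carry over. Pictures are saved under pics/ and viewed, and the job is handed in when it is done.

Besides the shell and the picture viewer there is one more tool, called after "Request:" as name(argument=value, ...) on one line, values as JSON. play_rows: Moves the arm, as the interface text tells. Its arguments: {"type":"object","properties":{"series":{"type":"array","items":{"type":"number"}},"jaw":{"type":"number"},"squeeze":{"type":"number"}},"required":["series"]}

```bash
ls; mkdir -p pics; python3 - <<'E'
from plant import get_state, capture
import cv2
print(get_state())
for n in ("scene","top"):
    c=capture(n); cv2.imwrite(f"pics/{n}0.png",c["img"]); print(n,c["K"],c["k1"],c["world_from_camera"])
E
```

```text
pics
{'time_s': 0.0, 'joints': array([ 8.70940596e+01,  2.05917531e+01,  6.34150947e-01, -2.17288011e-02,
       -7.01372335e+01, -1.65070444e+01]), 'qd': array([-0.08018774, -0.12739871, -0.02962003, -0.01515675,  0.03027298,
        0.03953953]), 'joint_torque': array([-1.14636114e-03, -5.82713807e+01,  2.93058622e+01,  6.99699238e+00,
        6.87793960e-03, -1.59854899e-04]), 'tcp_pos': array([0.22420385, 0.63614671, 0.22561692]), 'eef_rot': array([   4.35356167,   89.90298873, -105.0668228 ]), 'contact_force': array([ 0.74304729,  0.25409682, -0.53408232]), 'moment': array([-0.00211537,  0.00243171,  0.01571852]), 'gripper_width': 0.08758831998814534}
scene [[355.74124937   0.         256.43552445]
 [  0.         355.74124937 189.30017828]
 [  0.           0.           1.        ]] -0.10139455978490963 [[ 0.8562437  -0.29002834  0.42746963  0.0677565 ]
 [-0.51652921 -0.47003447  0.71572702 -0.8780089 ]
 [-0.00665566 -0.83363731 -0.55227217  0.74003293]
 [ 0.          0.          0.          1.        ]]
top [[396.64145109   0.         253.70991738]
 [  0.         396.64145109 187.24636749]
 [  0.           0.           1.        ]] -0.10538208006143997 [[ 0.00635986 -0.99482405  0.10141333  0.45517517]
 [-0.99989765 -0.00502684  0.01339461 -0.0299093 ]
 [-0.01281549 -0.10148814 -0.9947542   1.44616044]
 [ 0.          0.          0.          1.        ]]
```

View pics/scene0.png

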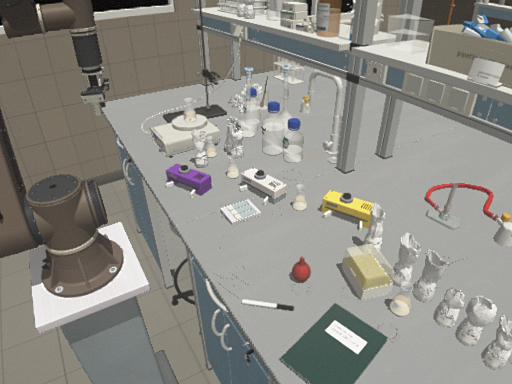

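View pics/top0.png

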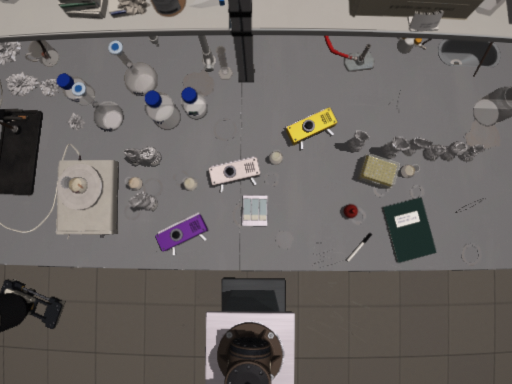

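The white reader is at about (234,171) in the top view, and the carrier is at (255,210). The purple and yellow look-alikes are at (181,233) and (311,125). Next I'll enlarge the area.

```bash
cat > h.py <<'E'
import numpy as np, cv2
def ray(c,uv):
    K=c["K"]; d=np.array([c["k1"],0,0,0,0.])
    p=cv2.undistortPoints(np.array(uv,float).reshape(-1,1,2),K,d).reshape(-1,2)
    T=np.array(c["world_from_camera"]); D=np.c_[p,np.ones(len(p))]@T[:3,:3].T
    return T[:3,3],D
def onz(c,uv,z):
    o,D=ray(c,uv); t=(z-o[2])/D[:,2]; return o+D*t[:,None]
def proj(c,P):
    T=np.linalg.inv(c["world_from_camera"]); r=cv2.Rodrigues(T[:3,:3])[0]
    return cv2.projectPoints(np.array(P,float).reshape(-1,3),r,T[:3,3],c["K"],np.array([c["k1"],0,0,0,0.]))[0].reshape(-1,2)
def crop(c,x0,y0,w,h,s,name):
    cv2.imwrite(name,cv2.resize(c["img"][y0:y0+h,x0:x0+w],None,fx=s,fy=s,interpolation=cv2.INTER_CUBIC))
E
python3 - <<'E'
from plant import *; from h import *
c=capture("top"); crop(c,190,145,100,90,6,"pics/t1.png")
np.save("top.npy",c,allow_pickle=True)
c=capture("scene"); crop(c,205,155,110,75,7,"pics/s1.png")
np.save("scene.npy",c,allow_pickle=True)
E
```

```text
(no output)
```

View pics/t1.png

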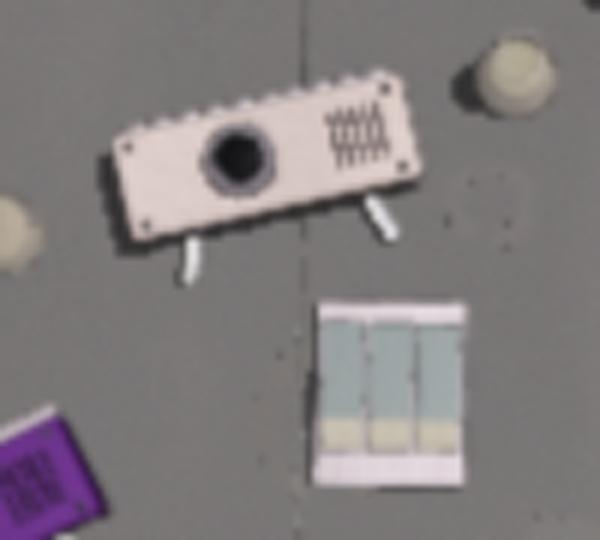

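View pics/s1.png

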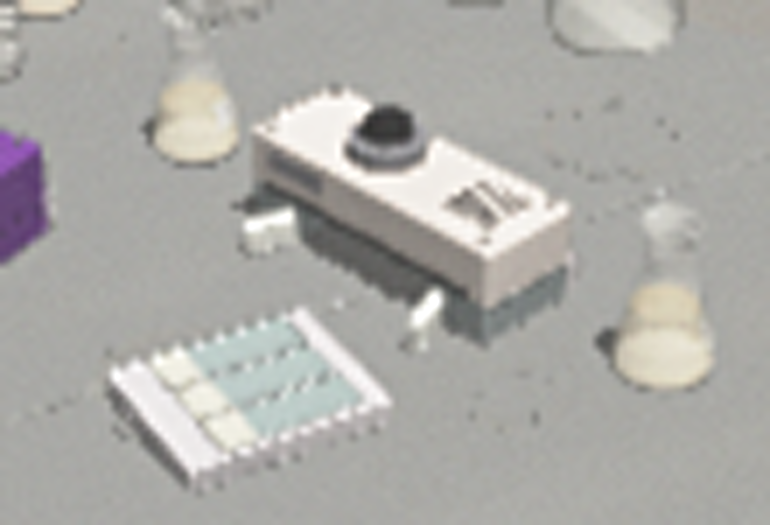

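Bridge corners in the crop are about (115,140), (388,70), (422,178) and (138,243). Carrier corners are (318,303), (467,303), (464,486) and (313,484). Next come sub-pixel masks.

```bash
cat > meas.py <<'E'
from h import *
def quad(mask):
    n,l,st,ce=cv2.connectedComponentsWithStats(mask,connectivity=8)
    return n,l,st,ce
def boxfit(c,x0,y0,w,h,thr,s=6,pick=None,z=None,save=None):
    im=cv2.resize(c["img"][y0:y0+h,x0:x0+w],None,fx=s,fy=s,interpolation=cv2.INTER_CUBIC)
    g=im.min(2); m=(g>thr).astype(np.uint8)
    m=cv2.morphologyEx(m,cv2.MORPH_CLOSE,np.ones((25,25)));m=cv2.morphologyEx(m,cv2.MORPH_OPEN,np.ones((45,45)))
    cs,_=cv2.findContours(m,cv2.RETR_EXTERNAL,cv2.CHAIN_APPROX_NONE)
    out=[]
    for k in cs:
        if cv2.contourArea(k)<2000: continue
        uv=(k.reshape(-1,2)+.5)/s-.5+[x0,y0]
        P=onz(c,uv,z)[:,:2]
        r=cv2.minAreaRect((P*1000).astype(np.float32)); out.append((cv2.contourArea(k),r))
        if save: cv2.drawContours(im,[k],-1,(0,0,255),1)
    if save: cv2.imwrite(save,im)
    return out
E
python3 - <<'E'
from meas import *
c=np.load("top.npy",allow_pickle=True).item()
for t in (140,150,160): 
  print("bridge",boxfit(c,204,150,62,40,t,z=.058))
  print("carr",boxfit(c,235,190,40,42,t-10,z=.015,save="pics/m_%d.png"%t))
# manual
f=lambda L:(np.array(L)+.5)/6-.5+[190,145]
B=onz(c,f([(113,138),(388,68),(423,178),(138,243)]),.058);C=onz(c,f([(318,303),(467,303),(464,486),(313,484)]),.015)
b=onz(c,f([(239,156)]),.068); print(B,B.mean(0));print(C,C.mean(0));print(b)
print("guides",onz(c,f([(187,283),(395,238),(193,238),(370,198)]),.018))
print("flasks",onz(c,f([(515,80),(5,235)]),.05))
im=c["img"]; print(im[200:222:3,255], im[205,225])
E
```

```text
bridge [(8978.5, ((644.5839233398438, 119.6141128540039), (68.17728424072266, 50.27641677856445), 1.0670232772827148)), (15382.5, ((668.4392700195312, 15.392448425292969), (70.7673110961914, 86.87035369873047), 4.567483901977539))]
carr [(26853.5, ((517.8440551757812, -14.35052490234375), (112.06661987304688, 88.89506530761719), 0.18811927735805511))]
bridge [(8614.5, ((643.9948120117188, 119.60235595703125), (66.97986602783203, 49.093788146972656), 1.0631985664367676)), (14738.5, ((668.36376953125, 15.385124206542969), (69.47607421875, 84.60130310058594), 4.83933162689209))]
carr [(26144.5, ((517.8412475585938, -14.057823181152344), (110.83966064453125, 87.08757781982422), 0.19834069907665253))]
bridge [(8118.5, ((643.4319458007812, 119.93011474609375), (64.50418090820312, 47.41474914550781), 0.84446781873703)), (14118.5, ((668.0096435546875, 15.601020812988281), (67.77523803710938, 82.83932495117188), 5.148054599761963))]
carr [(25143.5, ((517.8404541015625, -14.653335571289062), (109.48285675048828, 84.75904083251953), 0.3023938834667206))]
[[ 0.66599326  0.14990468  0.058     ]
 [ 0.70847296 -0.01242344  0.058     ]
 [ 0.64292108 -0.0334226   0.058     ]
 [ 0.6036348   0.13397479  0.058     ]] [0.65525552 0.05950836 0.058     ]
[[ 0.5723459   0.02947994  0.015     ]
 [ 0.57282194 -0.06042686  0.015     ]
 [ 0.46281569 -0.05899046  0.015     ]
 [ 0.4634449   0.0315139   0.015     ]] [ 0.51785711 -0.01460587  0.015     ]
[[0.65408086 0.07436478 0.068     ]]
guides [[ 0.58377371  0.10860587  0.018     ]
 [ 0.61171437 -0.01679208  0.018     ]
 [ 0.61111651  0.1053716   0.018     ]
 [ 0.63597849 -0.00152647  0.018     ]]
flasks [[ 0.70303553 -0.08785469  0.05      ]
 [ 0.60887963  0.21422518  0.05      ]]
[[164 164 155]
 [167 165 157]
 [167 166 158]
 [168 166 158]
 [168 167 159]
 [174 186 190]
 [174 188 196]
 [213 207 219]] [118 119 122]
```

View pics/m_150.png

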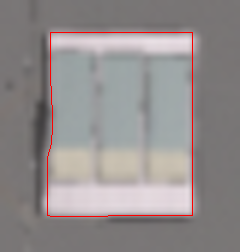

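```bash
python3 - <<'E'
from meas import *
from plant import get_state
from scipy.spatial.transform import Rotation as R
c=np.load("top.npy",allow_pickle=True).item()
s=6;x0,y0,w,h=204,150,62,40
im=cv2.resize(c["img"][y0:y0+h,x0:x0+w],None,fx=s,fy=s,interpolation=cv2.INTER_CUBIC)
for t in (140,150,160):
  m=(im.min(2)>t).astype(np.uint8); m=cv2.morphologyEx(m,cv2.MORPH_OPEN,np.ones((25,25)))
  pts=np.argwhere(m)[:,::-1]; hull=cv2.convexHull(pts.astype(np.float32)).reshape(-1,2)
  P=onz(c,(hull+.5)/s-.5+[x0,y0],.058)[:,:2]*1000
  print(cv2.minAreaRect(P.astype(np.float32)))
cc=np.load("scene.npy",allow_pickle=True).item()
f=lambda L:(np.array(L)+.5)/7-.5+[205,155]
print("scene bridge L,F,R(top corners)",onz(cc,f([(252,130),(485,255),(570,205)]),.058))
print("scene carr",onz(cc,f([(110,375),(190,478),(390,402),(300,312)]),.015))
print("button",onz(cc,f([(388,122)]),.068))
st=get_state(); r=R.from_euler("xyz",st["eef_rot"],degrees=True).as_matrix(); print(r.round(3))
E
```

```text
((658.1897583007812, 58.827171325683594), (67.11466979980469, 175.75767517089844), 13.245831489562988)
((657.7998657226562, 58.936283111572266), (65.4790267944336, 174.46783447265625), 13.267073631286621)
((655.69189453125, 67.56318664550781), (64.19188690185547, 155.6988983154297), 13.257177352905273)
scene bridge L,F,R(top corners) [[ 0.60166948  0.13042419  0.058     ]
 [ 0.64127325 -0.03471904  0.058     ]
 [ 0.70313903 -0.01929329  0.058     ]]
scene carr [[ 0.46319703  0.0265717   0.015     ]
 [ 0.45926006 -0.06476538  0.015     ]
 [ 0.56849488 -0.06369705  0.015     ]
 [ 0.56915495  0.02429251  0.015     ]]
button [[0.65886439 0.08504366 0.068     ]]
[[-0.     0.943 -0.332]
 [-0.001 -0.332 -0.943]
 [-1.     0.     0.001]]
```

Request:
play_rows(series=[0,0.0259,0.0294,0,0,0.0259,0.0294,0,0,0.0259,0.0294,0,0,0.0259,0.0294,0,0,0.0259,0.0294,0], jaw=50)

```text
time_s: 0.62
tcp_pos: [0.2979, 0.453, 0.2263]
eef_rot: [0.4, 90.0, -109.0]
contact_force: [0.4, -0.7, 0.9]
gripper_width: 0.0597
```

Request:
play_rows(series=[0,0.0259,0.0294,0,0,0.0259,0.0294,0,0,0.0259,0.0294,0,0,0.0259,0.0294,0,0,0.0259,0.0294,0])

```text
time_s: 1.03
tcp_pos: [0.3711, 0.2713, 0.2268]
eef_rot: [173.2, 90.0, 63.8]
contact_force: [1.1, 1.1, 0.1]
gripper_width: 0.0439
```

Request:
play_rows(series=[0,0.0259,0.0294,0,0,0.0259,0.0294,0,0,0.0259,0.0294,0,0,0.0259,0.0294,0,0,0.0259,0.0294,0])

```text
time_s: 1.45
tcp_pos: [0.4444, 0.0897, 0.2269]
eef_rot: [147.8, 89.9, 38.4]
contact_force: [0.7, 0.7, 0.3]
gripper_width: 0.0438
```

Request:
play_rows(series=[0,0.0259,0.0294,0,0,0.0259,0.0294,0,0,0.0259,0.0294,0,0,0.0259,0.0294,0,0,0.0259,0.0294,0])

```text
time_s: 1.87
tcp_pos: [0.5178, -0.0922, 0.2267]
eef_rot: [128.6, 90.0, 19.2]
contact_force: [1.1, 0.5, -0.2]
gripper_width: 0.044
```

Request:
play_rows(series=[0.01,0,0,0.123,0.01,0,0,0.123,0.01,0,0,0.123,0.01,0,0,0.123,0.01,0,0,0.123])

```text
time_s: 2.28
tcp_pos: [0.5173, -0.0904, 0.176]
eef_rot: [-47.2, 90.0, 167.7]
contact_force: [0.6, -0.4, -0.7]
gripper_width: 0.0437
```

Request:
play_rows(series=[0.01,0,0,0.123,0.01,0,0,0.123,0.01,0,0,0.123,0.01,0,0,0.123,0.01,0,0,0.123])

```text
time_s: 2.7
tcp_pos: [0.5174, -0.0902, 0.126]
eef_rot: [-6.3, 90.0, 173.5]
contact_force: [-0.4, 0.2, -0.8]
gripper_width: 0.0437
```

Request:
play_rows(series=[0.02,0,0,0,0.02,0,0,0,0.02,0,0,0,0.02,0,0,0,0.02,0,0,0])

```text
time_s: 3.12
tcp_pos: [0.5175, -0.0901, 0.0257]
eef_rot: [-167.9, 90.0, 12.2]
contact_force: [0.4, 0.0, -0.4]
gripper_width: 0.0434
```

```bash
cat > look.py <<'E'
import sys
from plant import *; from h import *
from scipy.spatial.transform import Rotation as R
n=sys.argv[1]
st=get_state(); r=R.from_euler("xyz",st["eef_rot"],degrees=True).as_matrix(); print(st["time_s"],st["tcp_pos"].round(4),"F",st["contact_force"].round(1),"zang",np.degrees(np.arctan2(r[1,2],r[0,2])).round(2),"x",r[:,0].round(3))
c=capture("top"); crop(c,200,150,85,85,6,f"pics/t{n}.png"); np.save("top.npy",c,allow_pickle=True); a=c
c=capture("scene"); crop(c,205,150,110,75,7,f"pics/s{n}.png"); np.save("scene.npy",c,allow_pickle=True)
A=cv2.imread(f"pics/t{n}.png");B=cv2.imread(f"pics/s{n}.png")
A=cv2.resize(A,(400,400));B=cv2.resize(B,(400,273))
o=np.zeros((400,800,3),np.uint8);o[:,:400]=A;o[:273,400:]=B;cv2.imwrite(f"pics/b{n}.png",o)
E
python3 look.py 2
```

```text
3.1167 [ 0.5175 -0.0901  0.0257] F [ 0.4  0.  -0.4] zang -179.89 x [ 0.  0. -1.]
```

View pics/s2.png

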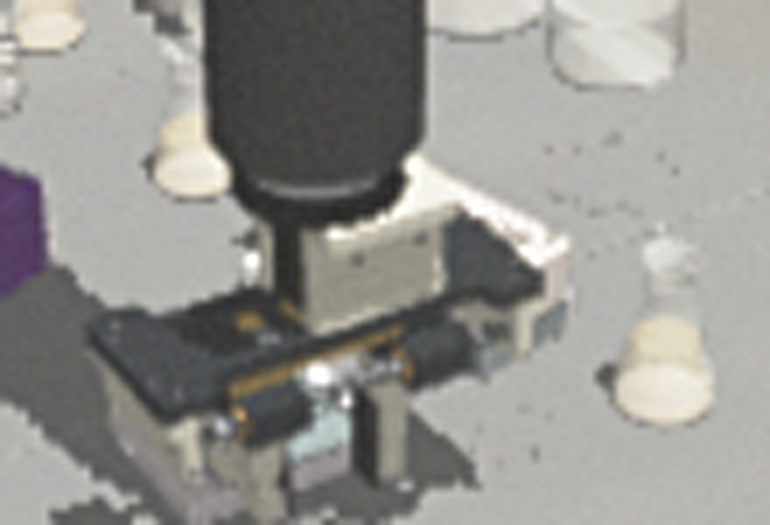

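View pics/t2.png

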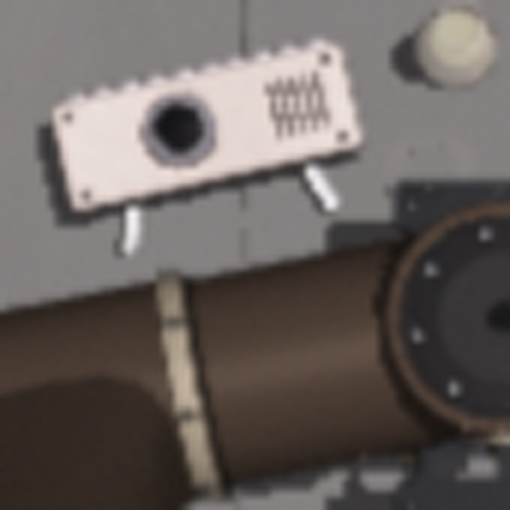

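Request:
play_rows(series=[0.007,0,0,0,0.007,0,0,0,0.006,0,0,0,0,-0.006,0,0,0,-0.005,0,0])

```text
time_s: 3.63
tcp_pos: [0.5175, -0.0788, 0.0067]
eef_rot: [-175.9, 90.0, 4.2]
contact_force: [-0.1, 0.2, -0.4]
gripper_width: 0.044
```

Request:
play_rows(series=[0,-0.003,0,0,0,-0.003,0,0,0,-0.003,0,0,0,0,0,0,0,0,0,0])

```text
time_s: 4.05
tcp_pos: [0.5175, -0.0698, 0.0068]
eef_rot: [-159.1, 90.0, 21.1]
contact_force: [-0.1, -0.3, -0.2]
gripper_width: 0.0435
```

Request:
play_rows(series=[0.0015,-0.0041,-0.0013,-0.0236,0,-0.0041,-0.0013,-0.0236,0,-0.0041,-0.0013,-0.0236,0,-0.0041,-0.0013,-0.0236,0,-0.0041,-0.0013,-0.0236])

```text
time_s: 4.47
tcp_pos: [0.5233, -0.0491, 0.0052]
eef_rot: [147.6, 90.0, -25.4]
contact_force: [0.6, -3.5, 2.6]
gripper_width: 0.0443
```

Request:
play_rows(series=[0,-0.0041,-0.0013,-0.0236,0,-0.0041,-0.0013,-0.0236,0,-0.0041,-0.0013,-0.0236,0,-0.0041,-0.0013,-0.0236,0,-0.0041,-0.0013,-0.0236])

```text
time_s: 4.88
tcp_pos: [0.5262, -0.0276, 0.0052]
eef_rot: [172.0, 90.0, 5.8]
contact_force: [0.4, -4.7, 3.1]
gripper_width: 0.044
```

```bash
python3 look.py 3
```

```text
4.8833 [ 0.5262 -0.0276  0.0052] F [ 0.4 -4.7  3.1] zang -166.22 x [ 0.  0. -1.]
```

View pics/b3.png

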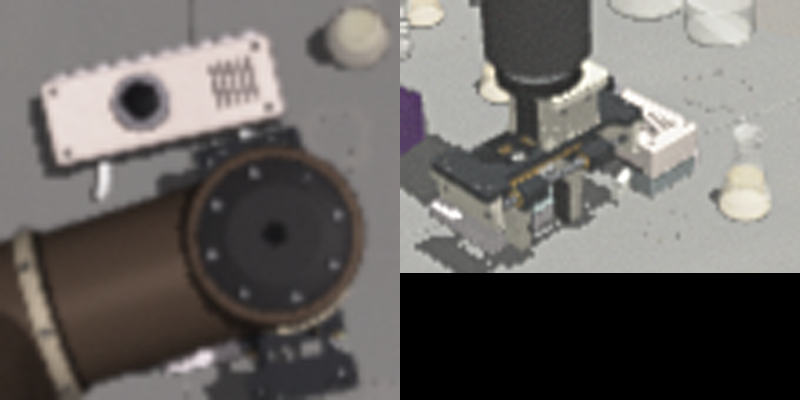

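Request:
play_rows(series=[0,0.006,0,0,0,0.01,0,0,-0.02,0.01,0,0,-0.03,0,0,0,-0.03,0,0,0])

```text
time_s: 5.4
tcp_pos: [0.531, -0.0547, 0.0848]
eef_rot: [-5.2, 89.8, -171.6]
contact_force: [1.1, 0.1, -0.2]
gripper_width: 0.0436
```

```bash
python3 look.py 4; python3 -c "
from plant import *; print(get_state()['joints'].round(1))"
```

```text
5.4 [ 0.531  -0.0547  0.0848] F [ 1.1  0.1 -0.2] zang -166.46 x [-0.003 -0.001 -1.   ]
[ 15.2  15.1 -27.2   0.1 -47.2  -1.6]
```

View pics/b4.png

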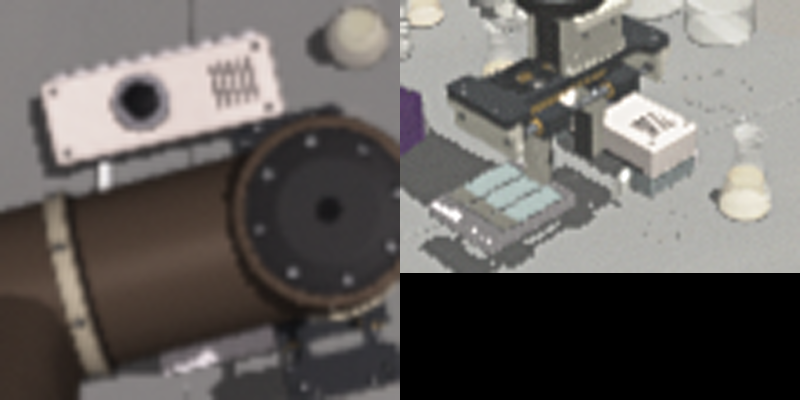

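Request:
play_rows(series=[0,-0.016,0.018,0,0,-0.016,0.018,0,0,-0.016,0.018,0,0,-0.016,0.018,0,0,-0.016,0.018,0])

```text
time_s: 5.92
tcp_pos: [0.4245, 0.0028, 0.0845]
eef_rot: [-20.5, 90.0, 173.0]
contact_force: [0.2, 1.0, 0.9]
gripper_width: 0.044
```

Request:
play_rows(series=[0,0,0,-0.12,0,0,0,-0.12,0,0,0,-0.12,0,0,0,-0.12,0,0,0,-0.12])

```text
time_s: 6.33
tcp_pos: [0.4255, 0.0027, 0.0847]
eef_rot: [-74.1, 90.0, 154.2]
contact_force: [0.3, -0.2, -0.6]
gripper_width: 0.0439
```

Request:
play_rows(series=[0,0,0,-0.12,0,0,0,-0.12,0,0,0,-0.12,0,0,0,-0.12,0,0,0,-0.12])

```text
time_s: 6.75
tcp_pos: [0.4255, 0.0026, 0.0847]
eef_rot: [-94.6, 90.0, 168.0]
contact_force: [-0.3, -0.2, 0.7]
gripper_width: 0.0437
```

Request:
play_rows(series=[0,0,0,-0.12,0,0,0,-0.12,0,0,0,-0.12,0,0,0,0,0,0,0,0])

```text
time_s: 7.17
tcp_pos: [0.4255, 0.0028, 0.0848]
eef_rot: [-107.9, 90.0, 174.8]
contact_force: [0.6, 0.7, 0.8]
gripper_width: 0.0441
```

```bash
python3 look.py 5; python3 -c "
from plant import *; print(get_state()['joints'].round(1))"
```

```text
7.1667 [0.4255 0.0028 0.0848] F [0.6 0.7 0.8] zang -77.25 x [-0.  0. -1.]
[ 27.2   5.6 -40.5  -0.  -43.8  75.6]
```

View pics/t5.png

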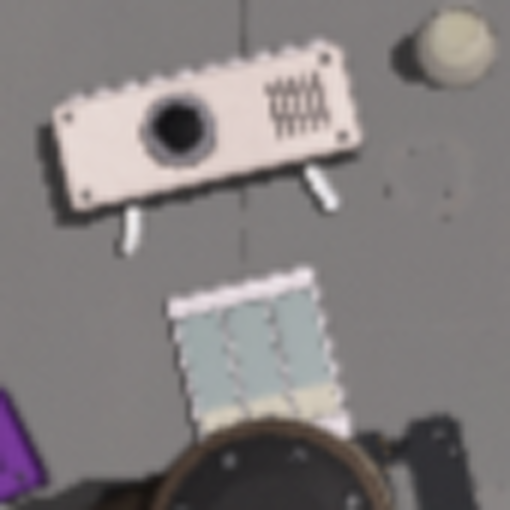

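View pics/s5.png

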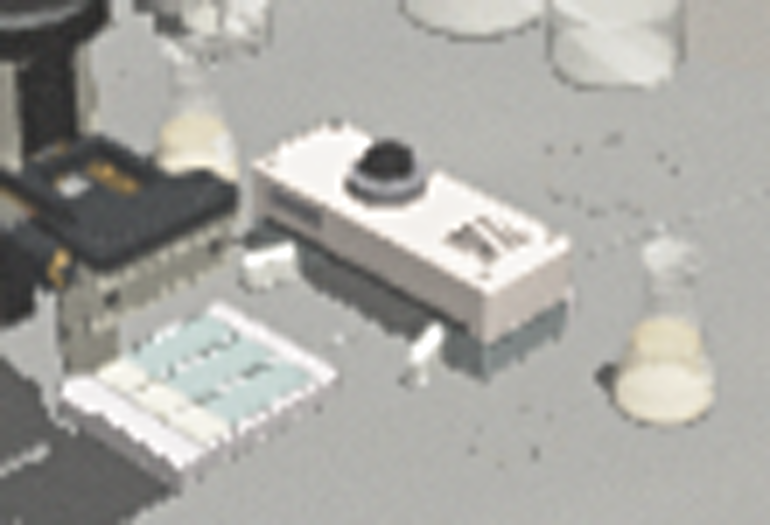

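```bash
python3 - <<'E'
from h import *
c=np.load("top.npy",allow_pickle=True).item()
f=lambda L:(np.array(L)+.5)/6-.5+[200,150]
C=onz(c,f([(167,301),(311,266),(351,433),(196,432)]),.015); print(C)
d=C[0]-C[1];print("front yaw",np.degrees(np.arctan2(-d[0],d[1])),"w",np.linalg.norm(d)); d=C[1]-C[2];print("side yaw",np.degrees(np.arctan2(d[1],d[0])),np.linalg.norm(d))
y=np.radians(13.5);M=np.array([[np.cos(y),np.sin(y)],[-np.sin(y),np.cos(y)]]);O=np.array([.6572,.0590])
print("reader frame",((C[:,:2]-O)@M.T).round(4))
print("guides",((onz(c,f([(127,252),(333,208),(134,208),(308,170)]),.018)[:,:2]-O)@M.T).round(4))
s=np.load("scene.npy",allow_pickle=True).item()
g=lambda L:(np.array(L)+.5)/7-.5+[205,150]
S=onz(s,g([(220,304),(337,374),(180,470),(62,384)]),.015);print(S)
d=S[0]-S[1];print("front yaw",np.degrees(np.arctan2(-d[0],d[1])),"w",np.linalg.norm(d)); d=S[1]-S[2];print("side yaw",np.degrees(np.arctan2(d[1],d[0])),np.linalg.norm(d))
print(((S[:,:2]-np.array([.6526,.0554]))@M.T).round(4))
E
```

```text
[[ 0.55509185  0.08427962  0.015     ]
 [ 0.57675659 -0.00248745  0.015     ]
 [ 0.47638311 -0.02716738  0.015     ]
 [ 0.47637132  0.06587253  0.015     ]]
front yaw 14.019447066800833 w 0.08943090557568542
side yaw 13.813906007755666 0.10336312221939535
reader frame [[-0.0934  0.0484]
 [-0.0926 -0.041 ]
 [-0.1959 -0.0416]
 [-0.1742  0.0489]]
guides [[-0.0592  0.0652]
 [-0.0616 -0.0619]
 [-0.0341  0.0553]
 [-0.0357 -0.0524]]
[[ 0.55310339  0.0797798   0.015     ]
 [ 0.57319782 -0.00567029  0.015     ]
 [ 0.47032141 -0.03367283  0.015     ]
 [ 0.45243077  0.05858544  0.015     ]]
front yaw 13.23323399383059 w 0.0877810004043062
side yaw 15.226775705951972 0.10661940941904757
[[-0.0911  0.0469]
 [-0.0915 -0.0408]
 [-0.198  -0.0441]
 [-0.1939  0.0498]]
```

Request:
play_rows(series=[0.018,0,-0.0027,-0.013,0.018,0,0,0,0.018,0,0,0,0.018,0,0,0,0.007,0,0,0])

```text
time_s: 7.68
tcp_pos: [0.424, 0.0053, 0.0042]
eef_rot: [-81.6, 89.8, -158.0]
contact_force: [0.7, 0.1, -0.0]
gripper_width: 0.0442
```

Request:
play_rows(series=[0,0.005,0,0,0,0.005,0,0,0,0.005,0,0,0,0.005,0,0,0,0.005,0,0])

```text
time_s: 8.1
tcp_pos: [0.45, 0.0119, 0.0068]
eef_rot: [108.8, 90.0, 32.5]
contact_force: [-5.0, -0.4, 3.9]
gripper_width: 0.044
```

Request:
play_rows(series=[0,0.005,0,0,0,0.005,0,0,0,0.005,0,0,0,0.005,0,0,0,0.005,0,0])

```text
time_s: 8.52
tcp_pos: [0.4724, 0.017, 0.0061]
eef_rot: [-82.8, 89.8, -159.1]
contact_force: [-5.6, -1.5, 5.2]
gripper_width: 0.0436
```

```bash
python3 look.py 6
```

```text
8.5167 [0.4724 0.017  0.0061] F [-5.6 -1.5  5.2] zang -76.28 x [-0.003 -0.001 -1.   ]
```

View pics/b6.png

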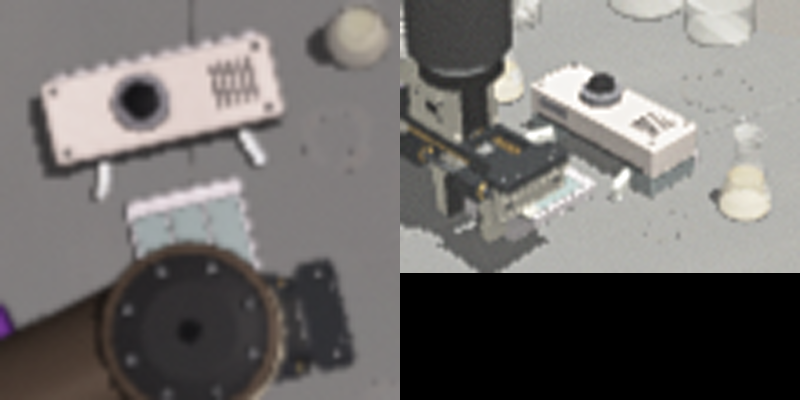

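```bash
cat > fr.py <<'E'
import sys
from h import *
c=np.load("top.npy",allow_pickle=True).item()
f=lambda L:(np.array(L)+.5)/6-.5+[200,150]
v=list(map(float,sys.argv[1:]));C=onz(c,f(np.array(v).reshape(-1,2)),.015)
d=C[0]-C[1];print("front yaw",np.degrees(np.arctan2(-d[0],d[1])),"w",np.linalg.norm(d))
y=np.radians(13.5);M=np.array([[np.cos(y),np.sin(y)],[-np.sin(y),np.cos(y)]]);O=np.array([.6572,.0590])
print("reader frame",((C[:,:2]-O)@M.T).round(4))
E
python3 -c "
import cv2;a=cv2.imread('pics/t6.png')[140:360,100:400];cv2.imwrite('pics/z6.png',cv2.resize(a,None,fx=2.5,fy=2.5))"
```

```text
(no output)
```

View pics/z6.png

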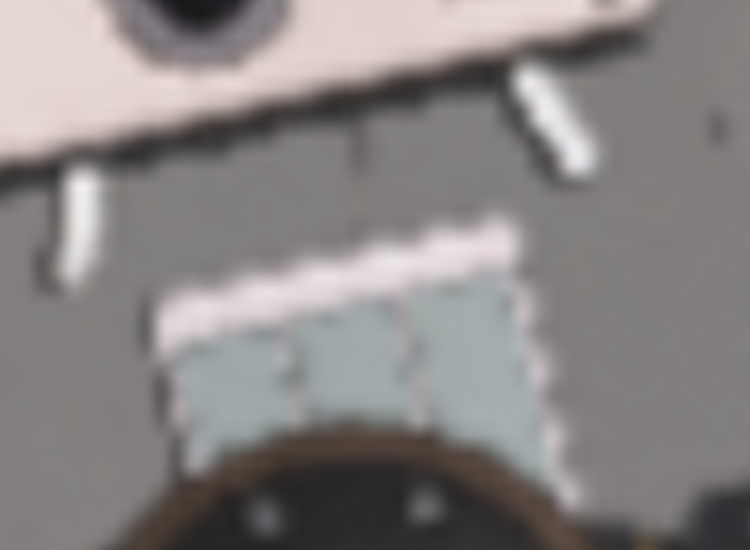

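Request:
play_rows(series=[0.0015,0.005,0,0,0,0.005,0,0,0,0.005,0,0,0,0.005,0,0,0,0.005,0,0])

```text
time_s: 9.03
tcp_pos: [0.4985, 0.0239, 0.0046]
eef_rot: [106.0, 90.0, 29.8]
contact_force: [-1.9, 0.3, 0.4]
gripper_width: 0.0439
```

Request:
play_rows(series=[0,0.005,0,0,0,0.005,0,0,0,0.005,0,0,0,0.005,0,0,0,0.005,0,0])

```text
time_s: 9.45
tcp_pos: [0.5224, 0.0295, 0.0046]
eef_rot: [-80.3, 90.0, -156.5]
contact_force: [-3.8, -1.5, 1.7]
gripper_width: 0.0441
```

```bash
python3 look.py 7
```

```text
9.45 [0.5224 0.0295 0.0046] F [-3.8 -1.5  1.7] zang -76.24 x [-0.001 -0.    -1.   ]
```

View pics/b7.png

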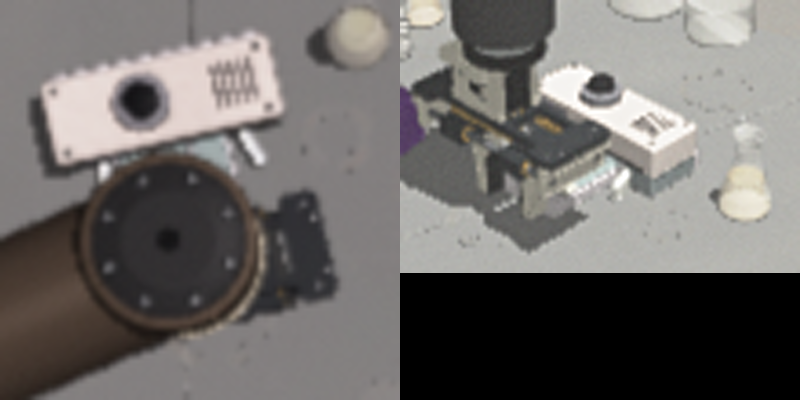

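Request:
play_rows(series=[0,0.005,0,0,0,0.005,0,0,0,0.005,0,0,0,0.005,0,0,0,0.005,0,0])

```text
time_s: 9.97
tcp_pos: [0.5472, 0.0358, 0.0045]
eef_rot: [96.2, 90.0, 19.9]
contact_force: [-2.2, -0.8, 0.9]
gripper_width: 0.0436
```

Request:
play_rows(series=[0,0.003,0,0,0,0.003,0,0,0,0.003,0,0,0,0.002,0,0,0,0.002,0,0])

```text
time_s: 10.38
tcp_pos: [0.5593, 0.0387, 0.0045]
eef_rot: [110.9, 90.0, 34.6]
contact_force: [-2.3, -1.5, 1.6]
gripper_width: 0.0441
```

Request:
play_rows(series=[0,0.0015,0,0,0,0.0015,0,0,0,0.0015,0,0,0,0.0015,0,0,0,0.0015,0,0])

```text
time_s: 10.8
tcp_pos: [0.566, 0.0403, 0.0044]
eef_rot: [-88.9, 89.9, -165.2]
contact_force: [-7.7, -0.2, 5.8]
gripper_width: 0.0439
```

Request:
play_rows(series=[0,0.001,0,0,0,0.001,0,0,0,0.001,0,0,0,0,0,0,0,0,0,0])

```text
time_s: 11.22
tcp_pos: [0.566, 0.0402, 0.0042]
eef_rot: [-88.5, 89.7, -164.8]
contact_force: [-12.1, 0.7, 8.8]
gripper_width: 0.0439
```

```bash
python3 look.py 8; python3 -c "
import cv2;a=cv2.imread('pics/s8.png');cv2.imwrite('pics/z8.png',a)"
```

```text
11.2167 [0.566  0.0402 0.0042] F [-12.1   0.7   8.8] zang -76.28 x [-0.006 -0.002 -1.   ]
```

View pics/b8.png

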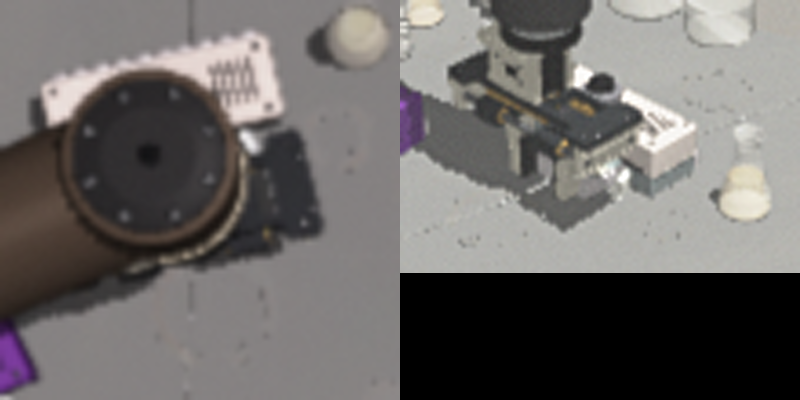

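Request:
play_rows(series=[0,0.001,0,0,0,0.001,0,0,0,0,0,0,0,0,0,0,0,0,0,0])

```text
time_s: 11.73
tcp_pos: [0.5661, 0.0401, 0.004]
eef_rot: [-88.1, 89.5, -164.4]
contact_force: [-18.4, 0.1, 14.9]
gripper_width: 0.0438
```

Request:
play_rows(series=[0,-0.004,0,0,0,-0.008,0,0,0,-0.02,0,0,0,-0.03,0,0,0,-0.03,0,0])

```text
time_s: 12.15
tcp_pos: [0.4824, 0.02, 0.0047]
eef_rot: [95.9, 89.8, 19.7]
contact_force: [0.6, 0.3, 0.3]
gripper_width: 0.044
```

Request:
play_rows(series=[-0.03,-0.03,0,0,-0.03,-0.01,0,0,-0.02,0,0,0,0,0,0,0,0,0,0,0], jaw=100)

```text
time_s: 12.57
tcp_pos: [0.4454, 0.0113, 0.0859]
eef_rot: [100.3, 89.6, 24.1]
contact_force: [0.7, -0.7, -1.0]
gripper_width: 0.0716
```

```bash
python3 look.py 9;python3 -c "
from plant import *; print(get_state()['joints'].round(1))"
```

```text
12.5667 [0.4454 0.0113 0.0859] F [ 0.7 -0.7 -1. ] zang -76.21 x [ 0.006  0.003 -1.   ]
[ 26.9   7.4 -38.5  -0.  -44.   76.8]
```

View pics/t9.png

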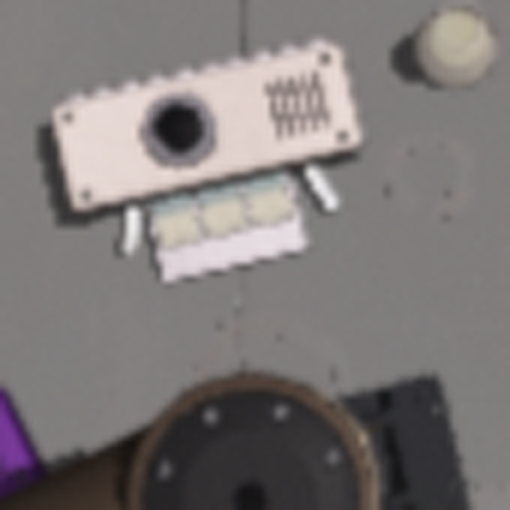

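View pics/s9.png

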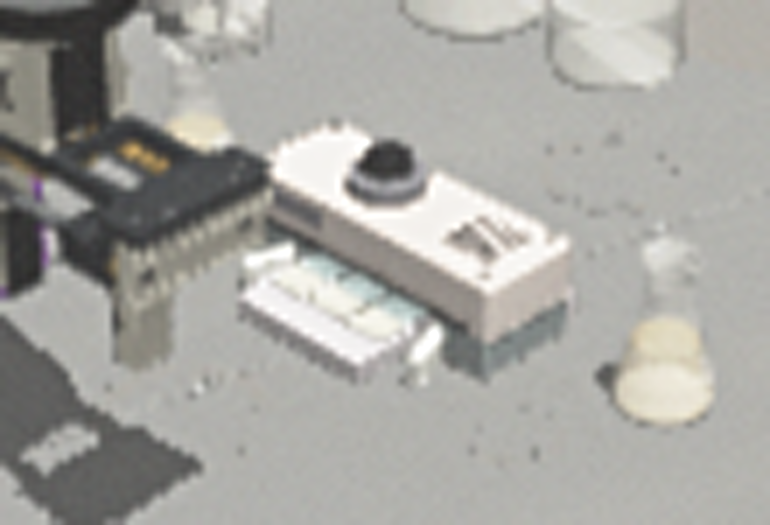

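```bash
python3 fr.py 161 282 308 248; python3 - <<'E'
from h import *
c=np.load("top.npy",allow_pickle=True).item()
s=np.load("scene.npy",allow_pickle=True).item()
g=lambda L:(np.array(L)+.5)/7-.5+[205,150]
S=onz(s,g([(241,300),(365,373)]),.015);print(S)
y=np.radians(13.5);M=np.array([[np.cos(y),np.sin(y)],[-np.sin(y),np.cos(y)]])
print(((S[:,:2]-np.array([.6526,.0554]))@M.T).round(4))
d=S[0]-S[1];print("yaw",np.degrees(np.arctan2(-d[0],d[1])),"w",np.linalg.norm(d))
# hull-fit rear strip edge
x0,y0,w,h,k=222,182,32,18,8
for t in (185,195,205):
  im=cv2.resize(c["img"][y0:y0+h,x0:x0+w],None,fx=k,fy=k,interpolation=cv2.INTER_CUBIC)
  m=(im.min(2)>t).astype(np.uint8); n,l,st,_=cv2.connectedComponentsWithStats(m); i=1+st[1:,4].argmax() if n>1 else 0
  # bottom edge per column
  pts=[]
  for x in range(st[i,0]+15,st[i,0]+st[i,2]-15):
    r=np.where(l[:,x]==i)[0]; 
    if len(r): pts.append((x,r.max()))
  P=onz(c,(np.array(pts)+.5)/k-.5+[x0,y0],.015)
  vx,vy,px,py=cv2.fitLine((P[:,:2]*1000).astype(np.float32),cv2.DIST_HUBER,0,.01,.01).ravel(); print(t,st[i],"rear line yaw",np.degrees(np.arctan(-vx/vy)),px,py, (M@(np.array([px,py])/1000-[.6572,.059])).round(4))
# bridge front edge
x0,y0,w,h=206,170,60,20
E
```

```text
front yaw 13.379859094361647 w 0.09112928435140458
reader frame [[-0.0813  0.0494]
 [-0.0815 -0.0417]]
[[ 0.56419135  0.07730645  0.015     ]
 [ 0.58552162 -0.01225768  0.015     ]]
[[-0.0809  0.0419]
 [-0.081  -0.0501]]
yaw 13.395812605559051 w 0.09206907467462556
185 [  37   28  193   89 7317] rear line yaw 13.327964 578.6624 45.34699 [-0.0796  0.0051]
195 [  40   32  189   83 6431] rear line yaw 13.112205 579.34015 45.251865 [-0.0789  0.0048]
205 [  44   37  183   76 5437] rear line yaw 12.390698 578.70294 52.782303 [-0.0778  0.0123]
```

```bash
python3 - <<'E'
from h import *
c=np.load("top.npy",allow_pickle=True).item(); s=np.load("scene.npy",allow_pickle=True).item()
def cen(c,x0,y0,w,h,t,k=8):
  im=cv2.resize(c["img"][y0:y0+h,x0:x0+w],None,fx=k,fy=k,interpolation=cv2.INTER_CUBIC); m=(im.max(2)<t).astype(np.uint8)
  n,l,st,ce=cv2.connectedComponentsWithStats(m); i=1+st[1:,4].argmax(); print(st[i]/k,st[i,4]/k/k); return (ce[i]+.5)/k-.5+[x0,y0]
a=cen(c,222,163,16,16,70); b=cen(s,252,167,16,14,80); print(a,b)
o1,d1=ray(c,[a]);o2,d2=ray(s,[b])
A=np.c_[d1[0],-d2[0]];t=np.linalg.lstsq(A,o2-o1,rcond=None)[0];print(o1+d1[0]*t[0],o2+d2[0]*t[1])
for z in(.058,.065,.07,.075):print(z,onz(c,[a],z),onz(s,[b],z))
E
```

```text
[  3.625   4.5     7.875   7.875 366.5  ] 45.8125
[  4.5     3.625   7.125   4.75  195.875] 24.484375
[229.2323073 170.8654502] [259.78705329 172.64019623]
[0.65241041 0.07464662 0.0726462 ] [0.65177614 0.07498982 0.07258125]
0.058 [[0.65451359 0.07576153 0.058     ]] [[0.66453472 0.09580917 0.058     ]]
0.065 [[0.6535084  0.07522867 0.065     ]] [[0.65840973 0.08581445 0.065     ]]
0.07 [[0.6527904  0.07484806 0.07      ]] [[0.65403473 0.07867537 0.07      ]]
0.075 [[0.65207241 0.07446744 0.075     ]] [[0.64965973 0.07153629 0.075     ]]
```

Request:
play_rows(series=[-0.01,0,0,0.1212,-0.01,0,0,0.1212,-0.01,0,0,0.1212,-0.01,0,0,0.1212,-0.01,0,0,0.1212], jaw=100)

```text
time_s: 13.08
tcp_pos: [0.4434, 0.0102, 0.1332]
eef_rot: [-44.4, 89.9, -155.7]
contact_force: [-0.3, -0.4, 0.0]
gripper_width: 0.0876
```

Request:
play_rows(series=[0,0,0,0.1212,0,0,0,0.1212,0,0,0,0.1212,0,0,0,0.1212,0,0,0,0.1212])

```text
time_s: 13.5
tcp_pos: [0.4434, 0.0102, 0.1327]
eef_rot: [-9.7, 89.9, -155.7]
contact_force: [0.1, -0.2, -0.7]
gripper_width: 0.0878
```

Request:
play_rows(series=[0,0,0,0.1212,0,0,0,0.1212,0,0,0,0.1212,0,0,0,0,0,0,0,0])

```text
time_s: 13.92
tcp_pos: [0.4435, 0.0102, 0.1331]
eef_rot: [11.4, 89.9, -154.9]
contact_force: [0.8, -0.9, 0.2]
gripper_width: 0.0879
```

```bash
python3 look.py 10
```

```text
13.9167 [0.4435 0.0102 0.1331] F [ 0.8 -0.9  0.2] zang -166.3 x [-0.001 -0.001 -1.   ]
```

Request:
play_rows(series=[0,-0.0026,-0.0327,0,0,-0.0026,-0.0327,0,0,-0.0026,-0.0327,0,0,-0.0026,-0.0327,0,0,-0.0026,-0.0327,0])

```text
time_s: 14.43
tcp_pos: [0.601, 0.0615, 0.1336]
eef_rot: [8.1, 90.0, -158.3]
contact_force: [1.4, -0.3, 0.5]
gripper_width: 0.0878
```

Request:
play_rows(series=[0.01,0,0,0,0.01,0,0,0,0.01,0,0,0,0.01,0,0,0,0,0,0,0])

```text
time_s: 14.85
tcp_pos: [0.5973, 0.0604, 0.0915]
eef_rot: [1.7, 89.8, -164.9]
contact_force: [-0.6, 0.3, -0.5]
gripper_width: 0.0875
```

```bash
python3 look.py 11
```

```text
14.85 [0.5973 0.0604 0.0915] F [-0.6  0.3 -0.5] zang -166.5 x [-0.004 -0.001 -1.   ]
```

View pics/s11.png

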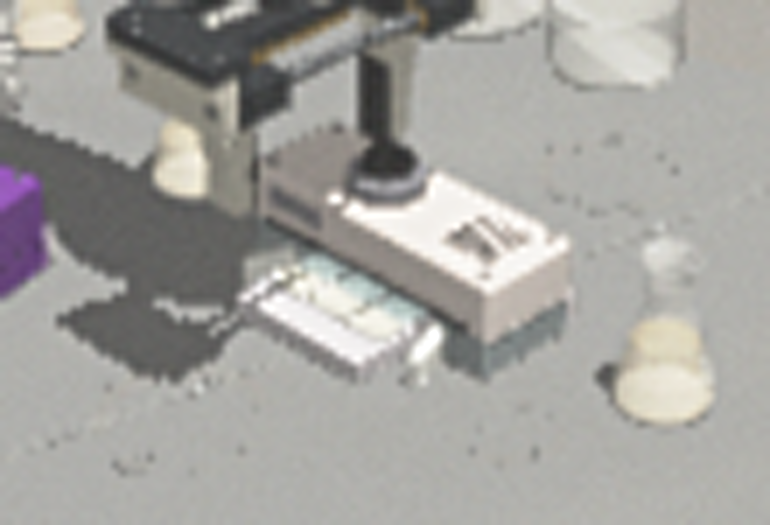

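Request:
play_rows(series=[0.004,-0.001,-0.0015,0,0.004,0,0,0,0.003,0,0,0,0.003,0,0,0,0,0,0,0])

```text
time_s: 15.37
tcp_pos: [0.6008, 0.0625, 0.0797]
eef_rot: [152.4, 90.0, -14.1]
contact_force: [-1.4, 1.0, 1.4]
gripper_width: 0.0878
```

Request:
play_rows(series=[0.001,0,0,0,0.001,0,0,0,0.001,0,0,0,0.001,0,0,0,0,0,0,0])

```text
time_s: 15.78
tcp_pos: [0.6008, 0.0625, 0.0761]
eef_rot: [-170.9, 90.0, 22.6]
contact_force: [-2.0, 0.8, 4.5]
gripper_width: 0.0876
```

Request:
play_rows(series=[0.001,0,0,0,0.001,0,0,0,0.001,0,0,0,0,0,0,0,0,0,0,0])

```text
time_s: 16.2
tcp_pos: [0.6009, 0.0625, 0.0741]
eef_rot: [169.9, 90.0, 3.4]
contact_force: [-5.4, 1.5, 11.4]
gripper_width: 0.0874
```

Request:
play_rows(series=[0.001,0,0,0,0.001,0,0,0,0,0,0,0,0,0,0,0,0,0,0,0])

```text
time_s: 16.62
tcp_pos: [0.6011, 0.0625, 0.0737]
eef_rot: [169.5, 89.9, 3.0]
contact_force: [-11.4, 0.6, 24.1]
gripper_width: 0.0879
```

```bash
python3 look.py 12
```

```text
16.6167 [0.6011 0.0625 0.0737] F [-11.4   0.6  24.1] zang -166.45 x [ 0.002  0.    -1.   ]
```

View pics/s12.png

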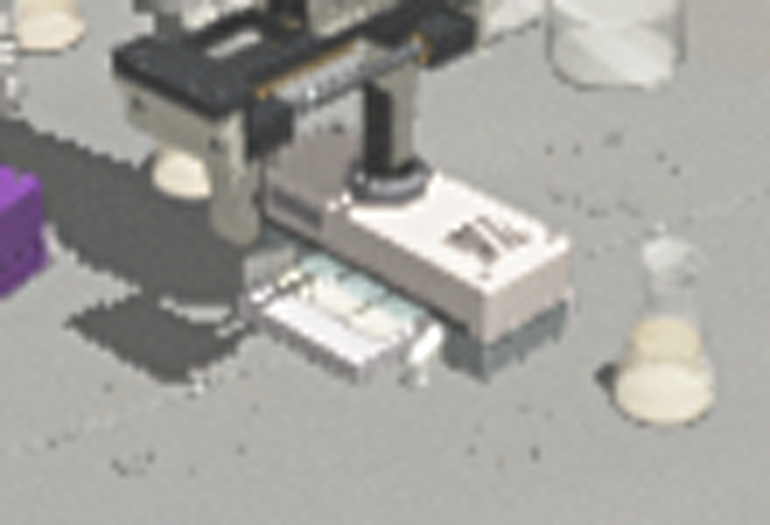

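Request:
play_rows(series=[-0.003,0,0,0,-0.003,0,0,0,-0.004,0,0,0,-0.02,0,0,0,-0.03,0,0,0])

```text
time_s: 17.13
tcp_pos: [0.5988, 0.0618, 0.1284]
eef_rot: [3.9, 89.6, -162.6]
contact_force: [1.0, 0.8, -1.4]
gripper_width: 0.0875
```

Request:
play_rows(series=[0,0,0.03,0,0,0,0.04,0,0,0,0.04,0,0,0,0.04,0,0,0,0,0])

```text
time_s: 17.55
tcp_pos: [0.4473, 0.0248, 0.1299]
eef_rot: [-10.9, 89.7, -177.5]
contact_force: [-1.1, -0.6, -1.0]
gripper_width: 0.0877
```

```bash
python3 look.py 13
```

```text
17.55 [0.4473 0.0248 0.1299] F [-1.1 -0.6 -1. ] zang -166.62 x [-0.005 -0.    -1.   ]
```

View pics/s13.png

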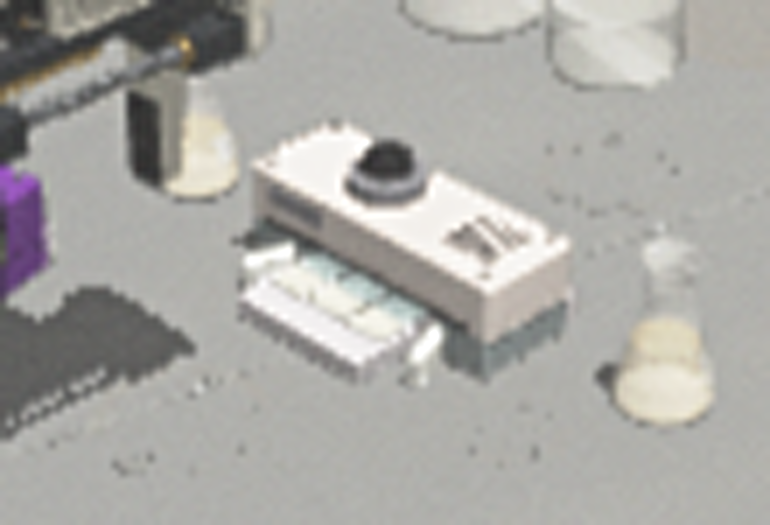

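View pics/t13.png

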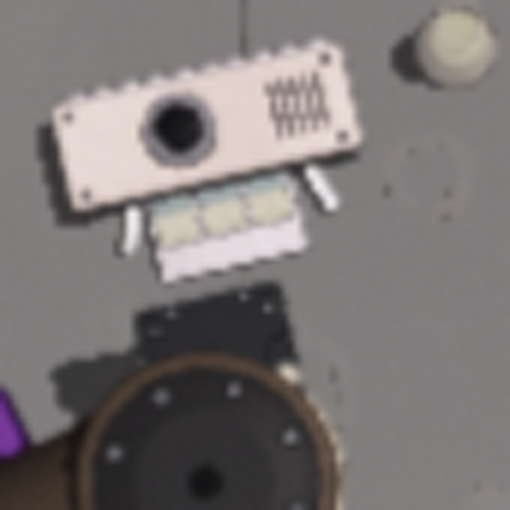

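The button is back up, the carrier's rear corners haven't moved ((160,281) and (307,247) in the top crop), and the arm is clear of everything. I'm handing in now.

```bash
python3 -c "
from plant import *; print(close_job())"
```

```text
the job is handed in; nothing more can be done
None
```

I pushed the slide carrier under the bridge until it stopped against the stop bar. I then pressed the start button all the way down, let it spring back, and handed the job in at about 17.6 s. The hand-in gave no verdict.

- **Carrier:** I turned and shifted it square by pushing on its right edge, then pushed its rear edge straight in, never gripping or lifting it. At the end it stopped moving while the push rose to about 18 N. Its rear edge measured 80 mm in front of the reader's middle, give or take about 1 mm. Its angle was 13.1–13.4° against 13.3° for the bridge. A third, stricter brightness threshold gave 12.4°, from a poorer edge fit.
- **Button:** I pressed it with one fingertip after the carrier was home. The force rose like a spring to about 4.5 N, then met a hard stop, and I went on to 24 N. The picture showed the button sunk into its collar, and the next one showed it up again with the carrier unmoved.
- **Rest of the scene:** The gripper was clear, and both flasks by the reader looked unmoved in the last pictures. I did not photograph the bulb, pen and foil flask again; the arm did not go near the bulb or pen, and passed the foil flask's side only high up.
- **Disagreement:** The two cameras differed by about 4 mm in absolute position, so I relied on positions relative to the reader.
- **Not seen:** The front edge against the stop is hidden under the bridge, so "fully home" rests on the rear-edge position and the stall.

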